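# Bare a chip and hold the microscope over it

### The arm

A 6-joint arm with a two-finger parallel gripper is mounted at the origin on the work surface. World frame = base frame: x ahead of the robot, y to its left, z up, the work surface at z = 0. Lengths are in m, angles in rad, forces in N, time in s.
With the tool pointing down it reaches from about 0.375 to 0.9 m from the base axis. Payload 3.1 kg.
Tool frame: the origin (TCP) lies at the very end of the fingers, on their centre line; the grasp point (between the pads) lies 19 mm behind it; z points along the fingers, y is the line along which they close (so a half turn about z gives the same grasp; the last joint's range is limited). The gripper opens to 87 mm and grips with 3 to 60 N. Pads are 19 mm wide; open, the fingers measure 117 mm over their backs; the gripper's body (75 mm by 190 mm) begins 51 mm behind the grasp point.
Start: joints at [-1.31, 0.527, 1.433, -0, 1.181, -0.178], TCP at [0.266, -0.566, 0.201] pointing down, gripper open.
Joint ranges: [-3.08, 3.08], [-0.75, 2.2], [0.22, 2.44], [-1.43, 4.57], [0, 2.65], [-2.85, 2.85]. Speed limits (rad/s): [2.79, 2.79, 3.14, 3.14, 3.14, 3.14].

### API

Orientations are given as a unit quaternion [x, y, z, w].
In Python, from cell import bot gives the robot as it stands.
- The arm moves only by the tool servo_tool, never from a script. Its argument "moves" is a list of rows, each an object with "dp": the shift along the world's x, y, z in units of 200 mm (1.0 is 200 mm), a list of three; "rot": the turn, a rotation vector about the world's x, y, z in units of 30 degrees (1.0 is 30 degrees), a list of three; "jaw": the opening, from 0 (shut) to 1 (fully open). A call has 1 to 10 rows; each row is the pose to reach, as a shift and turn from the pose commanded when the call began; what a row does not reach only later rows make up. A row lasts 1/10 s, in which the tool goes at most 50 mm and 8.59 degrees, less where a joint would pass 70% of its speed; a pose out of reach is approached as far as the arm can. A call with a number of a shift or a turn outside -1 to 1 is refused whole. A call with a gripper value outside its range is refused whole. The fingers move at their own pace and stop on an object; "grip_force" is the grip in N (left out, the last holds). Time passes only in rows, so rows that repeat a pose let the fingers close. It gives the time, the measured TCP pose, the force, the opening and the grip force at its end, in the units of the state.
- bot.get_state(): the state, without advancing time (a new reading comes with each control period).
- bot.camera(name): name is "scene" or "top" or "wrist"; returns the picture (480x640x3 uint8, red, green, blue); there is no depth.
- bot.camera_info(name): a dict with "camera_matrix" (3x3 intrinsics, pixels), "R" (3x3) and "t" (3): a world point X has camera coordinates R X + t; the wrist camera has in their place "T_tool_cam" (4x4, takes a point from camera to tool coordinates, whose origin is the TCP and whose axes are the flange's). Camera axes: x right, y down, z forward; pixel columns grow to the right and rows downward; lengths in m; the calibration is good to about 2 mm. A picture is of the moment at which its call begins: read the wrist's pose just before it. camera_info takes no time and is no camera call.
- bot.sign_off(): hands the job in; it is judged then, once.
Trained networks look in the newest picture that a camera, given by its name, has taken for a name from the list of things; names that differ only in an ending like _2 or _b are one class to them, and where a whole thing is asked for, a point or a joint stands for the part that bears it (a point fixed in the world has none). Each returns a list of dicts, best first, with "confidence" (0 to 1); they miss things now and then, are a little off and sometimes report something else, mostly with a low value. They report only what shows in the picture. A call takes as long as a camera call. They do not tell look-alikes from the thing itself.
- bot.cut_out(name, camera): "pixels" (480x640 bool, what is visible of it) and "bbox" ([left, top, right, bottom] in pixels, round what is visible of it).
The state is a dict: "clock": time; "joints": joint angles; "dq": joint speeds; "joint_torque": joint torques, N m; "tool_pos": TCP position; "eef_rot": TCP orientation; "wrist_force": force on the tool from outside, world axes, zero at the start; "ft_torque": the same for the moment, N m; "width": opening from 0.0 (shut) to 1.0 (fully open); "gripper_force": force on a finger pad.
Only numpy, scipy, OpenCV 4.12 (cv2) and the standard library are available. Lean on these libraries where they do the work, as an engineer would, in place of code of your own. Each camera call takes 0.05 s, during which the arm holds its last target. There are 200 camera calls.

### The job

Inspect the chip under the heatsink: lift the loose heatsink off the circuit board and set it down, without dropping it, fins up in the black parts tray. Then take the cordless pen microscope out of its charging dock, carry it over the tall parts of the board and hold it upright with its nose centred over the bared chip, about 1 cm above it. The microscope must never touch the board, everything else on the bench stays where it is, and you finish with the microscope held still in the gripper, hovering there.

Things in the scene. Friction and masses are not known exactly. Their poses are not given: they have to be found in the camera images.
- board: Green circuit board, 170 (x) x 192 (y) mm, gripped level in a fixed aluminium holder that cannot move. Origin: on the bench under the board's middle; z up. Board top 26 mm above the bench. Holder jaws (43 mm high with thumb screws) lie beyond both y edges, low rails reach to y = +-135 mm. Along its x nothing is taller than 38 mm; within 55 mm of the chip nothing else exceeds 2 mm above the board.
- chip (a point): Centre of the top face of the square black chip (28 x 28 mm on a 36 x 36 mm green carrier) in the middle of the board, 30 mm above the bench, hidden under the heatsink at the start. Its axes are the board's.
- memory (a point): Top middle of the two memory modules that stand upright on the board's +y side: 133 mm long along the board's x, filling y = 56 to 76 mm from the chip, tops 62 mm above the bench. Part of the board.
- ports (a point): Top middle of the row of metal ports at the board's -y edge: 150 mm long along x, y = -71 to -95 mm from the chip, tops up to 58 mm above the bench; a row of capacitors (y = -55 to -65 mm, tops 39 mm) stands before it. Part of the board.
- heatsink: Finned bare aluminium heatsink, 40 x 40 mm and 26 mm tall, about 90 g, lying loose on the chip, nearly square to the board. Origin: centre of its underside; z up (the fins are on top, they run along its y). Can be gripped from above across 40 mm on either pair of sides; there is more room for the fingers along the board's x.
- tray: Shallow black parts tray, fixed, 150 (x) x 130 (y) mm outside, 142 x 122 mm inside, walls 18 mm high and 4 mm thick, floor about 4 mm thick. Origin: centre of its underside, on the bench; z up. It stands to one side of the board, the dock to the other (either way round).
- dock: Charging dock of the microscope, fixed: a black round foot 80 mm across and 8 mm high with an upright grey cup, 47 mm outside and 39 mm inside diameter, rim 53 mm above the bench, inner floor 12 mm above the bench. Origin: centre of its underside, on the bench; z up.
- microscope: Cordless pen microscope, round, 131 mm long, about 120 g, standing nose down, loose in the dock's cup. Origin: middle of its nose's flat end; z up its axis. Clear nose cone 24 to 29 mm across up to 22 mm, dark barrel 34 mm across from 28 to 126 mm, grey focus ring 36.4 mm across at 52 to 66 mm. Grip the barrel from above about 102 mm from the nose, fingers closing on any diameter.
- nose (a point): Middle of the flat lower end of the microscope's nose, which must hover over the chip; its z runs up the microscope's axis.
- flux_bottle: Small amber bottle, 34 mm across, 62 mm tall; bystander, to be left alone. Origin: centre of its underside.
- tape_roll: Roll of amber tape lying flat, 52 mm across, 14 mm high; bystander, to be left alone. Origin: centre of its underside.
- screwdriver: Screwdriver with a red handle, 150 mm long, lying on the bench between the board and the robot; bystander, to be left alone. x runs along it.
- multimeter: Red and black hand multimeter lying on its back, 170 x 85 x 41 mm, beyond the board; bystander, to be left alone. Origin: centre of its underside.
Not all that is in view belongs to the job. Of the things that look like the microscope, the middle-sized one is meant.

How it is judged:
On the way, in this order (a step that is already met when the one before it is completed fails the run):
1. the heatsink lies released and at rest, fins up, in the tray (x of heatsink in the frame of tray between -0.062 and 0.062 m and y of heatsink in the frame of tray between -0.052 and 0.052 m and z of heatsink in the frame of tray below 0.009 m and angle between heatsink's own z axis and vertical below 0.15 rad and contact force between heatsink and the arm below 0.1 N and contact force between heatsink and the fingers below 0.1 N and linear speed of heatsink below 0.03 m/s), for 0.2 s.
2. the microscope is in the gripper, lifted clear out of its dock (contact force between microscope and the fingers above 0.5 N and z of nose in the frame of dock above 0.055 m), for 0.1 s.
At the end, for the whole second after the job is handed in: Microscope held still in the fingers, upright within 7 degrees, nose within 6 mm sideways of the chip's centre and 4 to 18 mm above it, touching neither board, heatsink nor dock; heatsink lies flat, fins up, in the tray, released and at rest; bystanders in place (20 mm) (all of step 1 and horizontal distance between nose and chip below 0.006 m and z of nose in the frame of chip between 0.004 and 0.018 m and angle between nose's own z axis and vertical below 0.12 rad and contact force between microscope and the fingers above 0.5 N and contact force between microscope and board below 0.05 N and contact force between microscope and heatsink below 0.05 N and contact force between microscope and dock below 0.05 N and linear speed of microscope below 0.02 m/s and angular speed of microscope below 0.2 rad/s); the arm keeps its last pose, push and grip.
It fails at once if the microscope touches the board or the parts on it (contact force between microscope and board above 0.5 N).
It fails at once if the heatsink is dropped (falls freely at more than 0.6 m/s) (linear speed of heatsink above 0.6 m/s and contact force between heatsink and the fingers below 0.02 N).
It fails at once if a bystander (bottle, tape, screwdriver or multimeter) is moved more than 20 mm (distance of any of flux_bottle, tape_roll, screwdriver, multimeter from where it was at the start of the episode above 0.02 m).
It also fails if it takes over 56 s, if anything falls off the work surface, if the arm or the gripper's body presses on something with over 40 N, if the wrist force passes 120 N, or if a joint passes its speed limit or range.

## Working session

There is one attempt and no reset: what is moved stays moved. The work goes in short steps, Python scripts to look and compute and a tool call to move; the robot and the scene stay as the last step left them, time stands still between calls to the robot, and variables do not carry over. Pictures are saved under pics/ and viewed, at most 10 in all, crops included, and the job is handed in when it is done.

Besides the shell and the picture viewer there is one more tool, called after "Call:" as name(argument=value, ...) on one line, values as JSON. servo_tool: Moves the arm, as the interface text tells. Shifts and turns lie within -1 to 1; 1 stands for 200 mm of shift or 30 degrees of turn. Its arguments: {"type":"object","properties":{"moves":{"type":"array","items":{"type":"object","properties":{"dp":{"type":"array","items":{"type":"number"}},"rot":{"type":"array","items":{"type":"number"}},"jaw":{"type":"number"}}}},"grip_force":{"type":"number"}},"required":["moves"]}

```bash
mkdir -p pics; ls; cat > h.py <<'E'
import numpy as np, cv2
from cell import bot
def snap(c,fn=None):
    im=bot.camera(c)
    if fn: cv2.imwrite('pics/'+fn,im[:,:,::-1])
    return im
def ray(c,u,v,z):
    i=bot.camera_info(c);K=np.array(i['camera_matrix']);R=np.array(i['R']);t=np.array(i['t'])
    o=-R.T@t;d=R.T@np.linalg.inv(K)@np.array([u,v,1.]);return o+d*(z-o[2])/d[2]
def proj(c,X):
    i=bot.camera_info(c);p=np.array(i['camera_matrix'])@(np.array(i['R'])@np.array(X)+np.array(i['t']));return p[:2]/p[2]
E
python3 - <<'E'
from h import *
s=bot.get_state();print(s['clock'],s['tool_pos'],s['eef_rot'])
a=snap('scene','scene0.png');b=snap('top','top0.png')
for c in('top','scene'):
    i=bot.camera_info(c);print(c,np.round(-np.array(i['R']).T@np.array(i['t']),3))
    for n in ['board','heatsink','tray','dock','microscope','flux_bottle','tape_roll','screwdriver','multimeter']:
        for d in bot.cut_out(n,c):
            if d['confidence']>.2: print(c,n,round(d['confidence'],2),d['bbox'],int(d['pixels'].sum()))
print(bot.get_state()['clock'],bot.camera_info('wrist'))
E
```

```text
pics
0.0 [ 0.26534531 -0.56503534  0.19958865] [ 9.76028642e-01  2.17639555e-01 -5.46649898e-05 -1.05409784e-03]
top [0.493 0.04  1.041]
top board 0.63 [169.5, 238.9, 197.2, 256.7] 441
top board 0.56 [294.2, 191.4, 420.7, 286.6] 7896
top tray 0.8 [458.5, 232.7, 522.0, 303.5] 4317
top tray 0.22 [311.0, 119.3, 388.9, 167.0] 3192
top dock 0.81 [181.6, 230.2, 213.2, 265.5] 710
top microscope 0.88 [114.2, 279.1, 164.7, 303.9] 1056
top microscope 0.82 [166.3, 236.4, 198.6, 256.3] 514
top microscope 0.63 [187.1, 191.1, 204.2, 207.3] 224
top flux_bottle 0.6 [305.8, 117.2, 388.1, 169.3] 3230
top flux_bottle 0.52 [229.2, 160.3, 247.5, 177.4] 267
top tape_roll 0.82 [425.3, 137.8, 447.5, 166.1] 333
top screwdriver 0.8 [326.7, 293.9, 341.9, 366.8] 514
top multimeter 0.81 [307.9, 120.4, 390.6, 169.2] 3283
scene [1.215 0.325 0.813]
scene board 0.71 [225.0, 202.7, 372.2, 295.3] 6825
scene heatsink 0.64 [288.5, 224.9, 310.8, 252.9] 460
scene heatsink 0.47 [159.4, 165.2, 242.4, 222.6] 2910
scene tray 0.66 [157.3, 166.3, 244.4, 224.2] 2892
scene dock 0.92 [447.9, 287.9, 489.1, 329.1] 929
scene microsco
[... 205 characters left out ...]
81
scene tape_roll 0.95 [158.3, 274.6, 185.1, 299.6] 358
scene screwdriver 0.79 [341.0, 183.8, 369.9, 226.9] 319
scene multimeter 0.7 [203.5, 292.4, 308.1, 364.9] 4479
1.0 {'camera_matrix': array([[394.48118381,   0.        , 322.93621297],
       [  0.        , 394.48118381, 239.88480201],
       [  0.        ,   0.        ,   1.        ]]), 'T_tool_cam': array([[-3.12675265e-04, -9.52782551e-01, -3.03653278e-01,
         8.45116768e-02],
       [ 9.99999748e-01, -4.91419047e-04,  5.12229959e-04,
         5.20318415e-04],
       [-6.37264772e-04, -3.03653042e-01,  9.52782464e-01,
        -1.85344294e-01],
       [ 0.00000000e+00,  0.00000000e+00,  0.00000000e+00,
         1.00000000e+00]])}
```

```bash
python3 - <<'E'
import cv2
a=cv2.imread('pics/top0.png')[100:380,100:540]
cv2.imwrite('pics/top0c.png',cv2.resize(a,None,fx=1.8,fy=1.8,interpolation=3))
E
```

```text
(no output)
```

View pics/top0c.png

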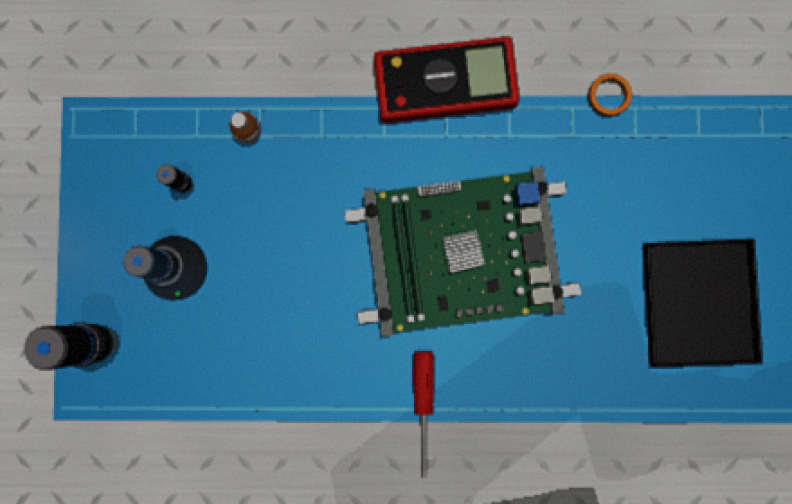

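View pics/scene0.png

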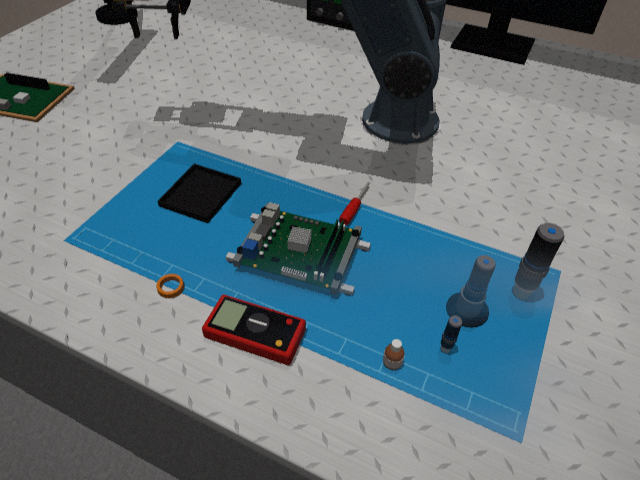

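Top view: the microscope candidates are the large one at about px (139,291) standing free, the middle one at (182,246) in the dock, and the small one at (196,199) standing free. I choose the middle-sized one in the dock. The heatsink is at about (357,240), the tray at (490,268), and the bottle at (236,170). I'll check the choice in a close crop and compute coarse positions.

```bash
python3 - <<'E'
from h import *
im=cv2.imread('pics/scene0.png')
cv2.imwrite('pics/dockc.png',cv2.resize(im[215:360,370:580],None,fx=3,fy=3,interpolation=2))
r=lambda u,v,z:np.round(ray('top',u,v,z),4)
S=lambda x,y:(x/1.8+100,y/1.8+100)
print('hs top',r(*S(463,252),.056))
print('tray',[r(*S(*p),.018) for p in((643,243),(754,239),(762,362),(650,367))])
for n in ['microscope','dock']:
  for x in ['top']:
    pass
print('scope top', r(*S(137,262),.143), 'dock foot', r(*S(175,268),.008))
print('large',r(*S(45,348),.16),'small',r(*S(168,175),.07),r(*S(183,186),.0))
print('bottle',r(*S(243,122),.06))
print('board corners hs', [r(*S(*p),.026) for p in((380,195),(537,172),(555,312),(393,334))])
print('hs cor',[r(*S(*p),.056) for p in((443,235),(478,231),(484,267),(449,272))])
E
```

```text
hs top [ 0.5605 -0.0168  0.056 ]
tray [array([ 0.5742, -0.2352,  0.018 ]), array([ 0.5792, -0.3678,  0.018 ]), array([ 0.4325, -0.3737,  0.018 ]), array([ 0.4261, -0.2411,  0.018 ])]
scope top [0.5434 0.3352 0.143 ] dock foot [0.5436 0.3325 0.008 ]
large [0.4527 0.4238 0.16  ] small [0.6485 0.3253 0.07  ] [0.6459 0.3269 0.    ]
bottle [0.7128 0.241  0.06  ]
board corners hs [array([0.6312, 0.0811, 0.026 ]), array([ 0.6591, -0.1076,  0.026 ]), array([ 0.4912, -0.1276,  0.026 ]), array([0.4645, 0.065 , 0.026 ])]
hs cor [array([0.5803, 0.0064, 0.056 ]), array([ 0.585 , -0.0343,  0.056 ]), array([ 0.5431, -0.0411,  0.056 ]), array([ 5.372e-01, -5.000e-04,  5.600e-02])]
```

View pics/dockc.png

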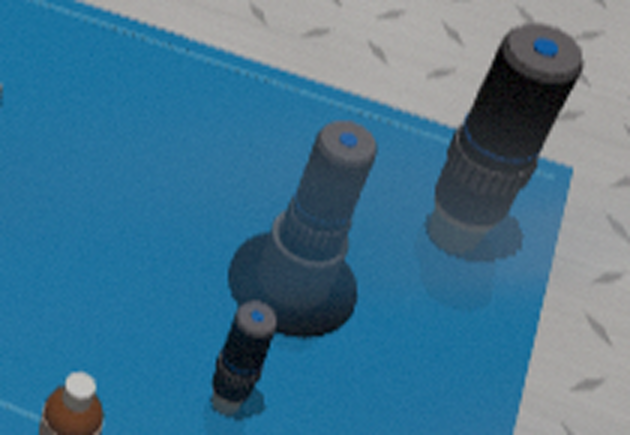

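The crop confirms the choice: the middle-sized scope stands in the dock cup, with the large one and the tiny one free beside it. Next I move over the heatsink for a wrist view.

Call:
servo_tool(moves=[{"dp":[0.54,1,0],"rot":[0,0,1],"jaw":1},{"dp":[0.54,1,0],"rot":[0,0,1],"jaw":1},{"dp":[0.54,1,0],"rot":[0,0,1],"jaw":1},{"dp":[0.54,1,0],"rot":[0,0,1],"jaw":1},{"dp":[0.54,1,0],"rot":[0,0,1],"jaw":1}])

```text
clock: 1.5
tool_pos: [0.3744, -0.3618, 0.2006]
eef_rot: [0.886, 0.464, 0.0, -0.001]
wrist_force: [0.3, -0.7, 0.0]
width: 1.0
gripper_force: 0.0
```

Call:
servo_tool(moves=[{"dp":[0.54,1,0],"rot":[0,0,1],"jaw":1},{"dp":[0.54,1,0],"rot":[0,0,1],"jaw":1},{"dp":[0.54,1,0],"rot":[0,0,1],"jaw":1},{"dp":[0.54,1,0],"rot":[0,0,1],"jaw":1},{"dp":[0.54,1,0],"rot":[0,0,1],"jaw":1}])

```text
clock: 2.0
tool_pos: [0.4825, -0.1624, 0.2008]
eef_rot: [0.735, 0.678, 0.0, -0.0]
wrist_force: [0.0, 0.1, 0.2]
width: 1.003
gripper_force: 0.0
```

Call:
servo_tool(moves=[{"dp":[0.4,0.74,0],"rot":[0,0,0.43],"jaw":1},{"dp":[0.4,0.74,0],"rot":[0,0,0.43],"jaw":1},{"dp":[0.4,0.74,0],"rot":[0,0,0.43],"jaw":1},{"dp":[0.4,0.74,0],"rot":[0,0,0.43],"jaw":1},{"dp":[0.4,0.74,0],"rot":[0,0,0.43],"jaw":1},{"dp":[0.4,0.74,0],"rot":[0,0,0.43],"jaw":1},{"dp":[0.4,0.74,0],"rot":[0,0,0.43],"jaw":1}])

```text
clock: 2.7
tool_pos: [0.5609, -0.0188, 0.2005]
eef_rot: [0.656, 0.755, -0.0, -0.0]
wrist_force: [-0.5, -0.9, 1.1]
width: 1.001
gripper_force: 0.0
```

```bash
cat >> h.py <<'E'
from scipy.spatial.transform import Rotation as Ro
def wcam():
    s=bot.get_state();T=np.eye(4);T[:3,:3]=Ro.from_quat(s['eef_rot']).as_matrix();T[:3,3]=s['tool_pos']
    i=bot.camera_info('wrist');return np.array(i['camera_matrix']),T@np.array(i['T_tool_cam'])
def wray(KT,u,v,z):
    K,T=KT;d=T[:3,:3]@np.linalg.inv(K)@np.array([u,v,1.]);o=T[:3,3];return o+d*(z-o[2])/d[2]
def wproj(KT,X):
    K,T=KT;p=K@(T[:3,:3].T@(np.array(X)-T[:3,3]));return p[:2]/p[2]
def yaw(): 
    y=Ro.from_quat(bot.get_state()['eef_rot']).as_matrix();return np.degrees(np.arctan2(y[1,1],y[0,1]))
E
python3 - <<'E'
from h import *
s=bot.get_state();print(s['clock'],s['tool_pos'],yaw(),s['joints'])
KT=wcam();np.savez('kt1.npz',K=KT[0],T=KT[1]);im=snap('wrist','w1.png')
for d in bot.cut_out('heatsink','wrist'):
    c,wh,a=cv2.minAreaRect(np.argwhere(d['pixels'])[:,::-1].astype(np.float32))
    print(d['confidence'],d['bbox'],c,wh,a)
E
```

```text
2.7 [ 0.56094214 -0.01878744  0.20047477] 7.971605826786516 [-2.32285841e-01  4.42067631e-01  1.59408357e+00 -5.21081659e-04
  1.10604150e+00 -3.71182998e-01]
0.74 [300.2, 184.0, 350.2, 235.2] (324.8811950683594, 211.31187438964844) (47.761783599853516, 46.86625289916992) 84.2894058227539
```

View pics/w1.png

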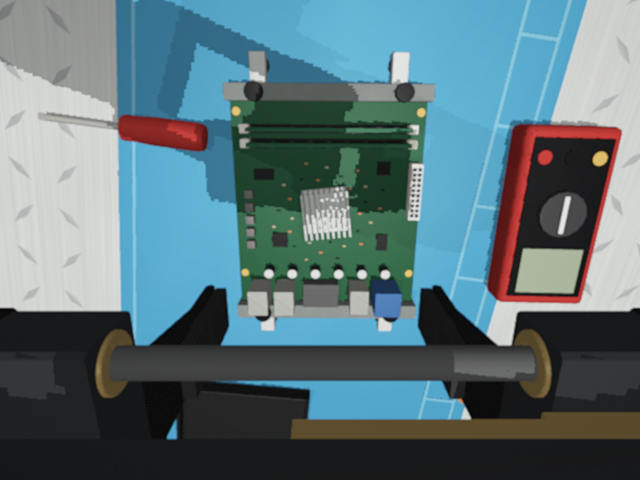

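Wrist view: the heatsink is at about px (325,211), slightly turned against the board. The board's corner holes are at (236,111), (421,112), (245,272) and (408,273). I'll measure the yaws and centres.

```bash
python3 - <<'E'
from h import *
z=np.load('kt1.npz');KT=(z['K'],z['T']);im=cv2.imread('pics/w1.png')
hsv=cv2.cvtColor(im,cv2.COLOR_BGR2HSV)
m=cv2.inRange(hsv,(15,80,110),(35,255,255));n,l,st,c=cv2.connectedComponentsWithStats(m)
for i in range(1,n):
    if 6<st[i,4]<120 and 220<c[i,0]<430 and 90<c[i,1]<290: print('hole',c[i],np.round(wray(KT,*c[i],.026),4))
sub=cv2.resize(im[170:250,285:365],None,fx=7,fy=7,interpolation=cv2.INTER_CUBIC);cv2.imwrite('pics/hs.png',sub)
d=bot.cut_out('heatsink','wrist')
if d:
    p=np.argwhere(d[0]['pixels'])[:,::-1].astype(np.float32)
    for zz in(.056,.05):
        w=np.array([wray(KT,*q,zz)[:2] for q in p],np.float32)
        c,wh,a=cv2.minAreaRect(w*1000);print(zz,c,wh,a)
for h in(0.0,.05): print(wproj(KT,[.5605,-.0168,h]))
E
```

```text
hole [235.70666667 110.66666667] [0.4746 0.0563 0.026 ]
hole [420.7260274  112.09589041] [0.6337 0.0773 0.026 ]
hole [289.28571429 230.85714286] [ 0.5329 -0.0452  0.026 ]
hole [320.28571429 251.85714286] [ 0.5649 -0.0621  0.026 ]
hole [244.72222222 271.92592593] [ 0.4942 -0.0931  0.026 ]
hole [408. 273.] [ 0.6534 -0.0719  0.026 ]
0.056 (562.7033081054688, -14.848575592041016) (40.019859313964844, 42.05950164794922) 13.353939056396484
0.05 (562.9271240234375, -16.283836364746094) (40.74800109863281, 42.82469177246094) 13.354023933410645
[322.27373078 200.04812469]
[322.10410991 211.93080055]
```

View pics/hs.png

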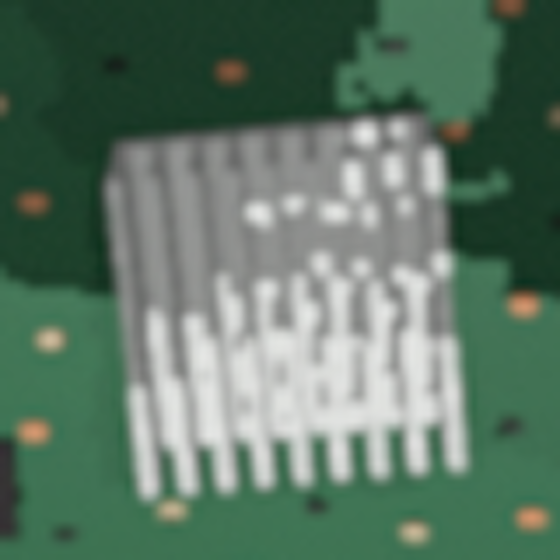

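```bash
python3 - <<'E'
from h import *
z=np.load('kt1.npz');KT=(z['K'],z['T'])
P=[wray(KT,285+x/7,170+y/7,.056)[:2] for x,y in((138,498),(468,470),(440,150),(106,180))]
print(np.round(P,4),np.mean(P,0))
for i in range(4):
    e=P[(i+1)%4]-P[i];print(np.linalg.norm(e),np.degrees(np.arctan2(e[1],e[0])))
s=bot.get_state();print(s['tool_pos'],s['clock'],yaw())
E
```

```text
[[ 0.5488 -0.0436]
 [ 0.5892 -0.0342]
 [ 0.5794  0.0053]
 [ 0.5399 -0.004 ]] [ 0.56435276 -0.01911338]
0.04149297046467593 13.066417943342946
0.04064991977009282 103.9940953647266
0.040523633067357956 -166.83840570449271
0.0405784700609768 -77.37307509086654
[ 0.56115569 -0.01901996  0.20063056] 2.85 7.924368018020238
```

Call:
servo_tool(moves=[{"dp":[0.015,0,-0.2],"rot":[0,0,0.18],"jaw":1},{"dp":[0.015,0,-0.4],"rot":[0,0,0.18],"jaw":1},{"dp":[0.015,0,-0.55],"rot":[0,0,0.18],"jaw":1},{"dp":[0.015,0,-0.7],"rot":[0,0,0.18],"jaw":1},{"dp":[0.015,0,-0.77],"rot":[0,0,0.18],"jaw":1},{"dp":[0.015,0,-0.83],"rot":[0,0,0.18],"jaw":1},{"dp":[0.015,0,-0.83],"rot":[0,0,0.18],"jaw":1}])

```text
clock: 3.55
tool_pos: [0.564, -0.0181, 0.0337]
eef_rot: [0.62, 0.785, -0.0, -0.001]
wrist_force: [-0.2, 0.2, 0.6]
width: 0.998
gripper_force: 0.0
```

Call:
servo_tool(grip_force=20, moves=[{"dp":[0,0,0],"rot":[0,0,0],"jaw":0.2},{"dp":[0,0,0],"rot":[0,0,0],"jaw":0.2},{"dp":[0,0,0],"rot":[0,0,0],"jaw":0.2},{"dp":[0,0,0],"rot":[0,0,0],"jaw":0.2},{"dp":[0,0,0],"rot":[0,0,0],"jaw":0.2},{"dp":[0,0,0],"rot":[0,0,0],"jaw":0.2},{"dp":[0,0,0],"rot":[0,0,0],"jaw":0.2},{"dp":[0,0,0],"rot":[0,0,0],"jaw":0.2}])

```text
clock: 4.35
tool_pos: [0.5645, -0.0177, 0.0345]
eef_rot: [0.619, 0.785, -0.0, -0.0]
wrist_force: [1.1, 0.1, -0.0]
width: 0.353
gripper_force: 0.0
```

```bash
python3 - <<'E'
from h import *
s=bot.get_state();print(s['width'],s['gripper_force'])
im=snap('wrist');cv2.imwrite('pics/w2.png',im[:,:,::-1])
for c in ['wrist']:
  for d in bot.cut_out('heatsink',c): print(d['confidence'],d['bbox'])
s=bot.get_state();print(s['width'],s['gripper_force'],s['wrist_force'])
E
```

```text
0.35307413303449225 0.0
0.57 [273.8, 245.5, 365.9, 345.1]
0.2690156701957613 0.0 [ 0.08553959 -0.52478978 -0.20559752]
```

View pics/w2.png

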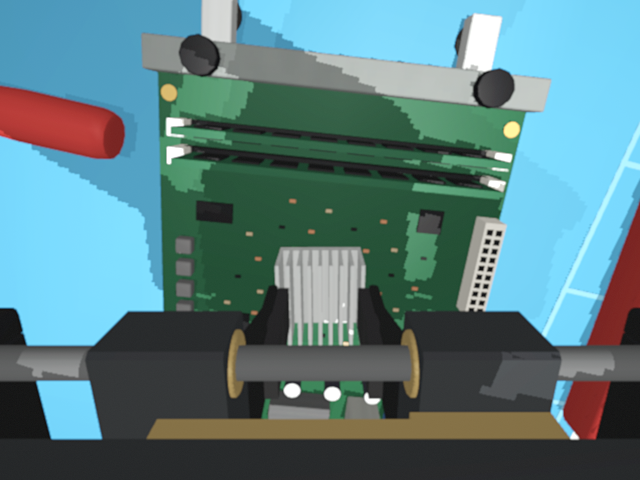

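The wrist view shows the heatsink between the fingers at (320,290), with the fingers at x≈283 and 365. The width reads lower than expected, so I check the geometry.

```bash
python3 - <<'E'
from h import *
K,T=wcam();s=bot.get_state()
C=np.array(bot.camera_info('wrist')['T_tool_cam'])
for w in(.012,.0155,.02):
  for z in(0,-.019):
    for x in (-.0095,.0095):
      p=K@(C[:3,:3].T@(np.array([x,w,z])-C[:3,3]));print(w,z,x,np.round(p[:2]/p[2]))
print(s['width'],s['tool_pos'])
for h in (.03,.056): print([np.round(wproj((K,T),[.5643+a,-.019+b,h])) for a,b in((-.0155,-.0245),(.0249,-.0151),(.0151,.0244),(-.0244,.0151))])
snap('scene','s2.png');im=cv2.imread('pics/s2.png')[190:310,220:390]
cv2.imwrite('pics/s2c.png',cv2.resize(im,None,fx=4,fy=4,interpolation=2))
print(bot.get_state()['width'])
E
```

```text
0.012 0 -0.0095 [345. 302.]
0.012 0 0.0095 [345. 268.]
0.012 -0.019 -0.0095 [347. 320.]
0.012 -0.019 0.0095 [347. 283.]
0.0155 0 -0.0095 [351. 302.]
0.0155 0 0.0095 [352. 268.]
0.0155 -0.019 -0.0095 [354. 320.]
0.0155 -0.019 0.0095 [355. 283.]
0.02 0 -0.0095 [360. 302.]
0.02 0 0.0095 [361. 268.]
0.02 -0.019 -0.0095 [364. 320.]
0.02 -0.019 0.0095 [365. 283.]
0.2690156701957613 [ 0.56449486 -0.01774666  0.03448588]
[array([282., 318.]), array([359., 319.]), array([361., 247.]), array([281., 247.])]
[array([277., 345.]), array([364., 345.]), array([366., 266.]), array([275., 266.])]
0.24112719194235177
```

View pics/s2c.png

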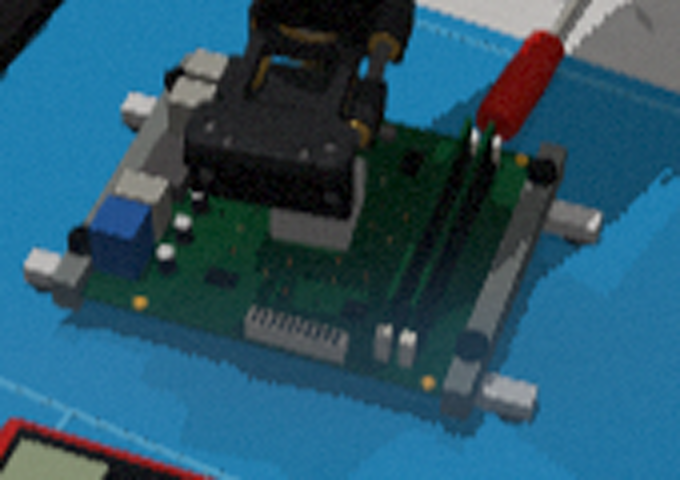

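```bash
python3 - <<'E'
from h import *
s=bot.get_state();print(s['width'],s['gripper_force'],s['joint_torque'])
im=snap('wrist');c=im[220:400,220:420][:,:,::-1];a=cv2.imread('pics/w2.png')[220:400,220:420]
cv2.imwrite('pics/w3.png',cv2.resize(np.hstack([a,c]),None,fx=2,fy=2,interpolation=2))
s=bot.get_state();print(s['width'],s['gripper_force'],s['wrist_force'])
E
```

```text
0.24112719194235177 0.0 [ 4.09666827e-03 -4.31768095e+01 -9.94425148e+00  3.52200726e-02
  6.83567044e-02  1.98009134e-04]
0.22411661281493164 0.0 [0.43753289 0.54686496 0.70693828]
```

View pics/w3.png

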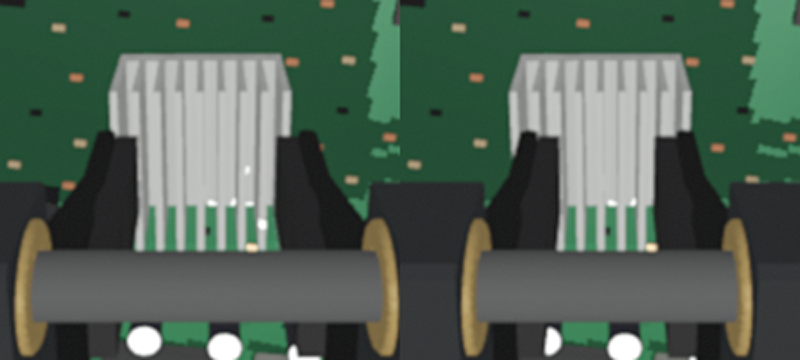

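```bash
python3 - <<'E'
import cv2
im=cv2.cvtColor(cv2.imread('pics/w1.png'),cv2.COLOR_BGR2GRAY)
for r in range(278,346,4): print(r,''.join('#' if v<45 else '.' for v in im[r,180:250]),''.join('#' if v<45 else '.' for v in im[r,400:470]))
E
```

```text
278 ...................................................................... ......................................................................
282 ...................................................................... ......................................................................
286 .............................####..................................... ..................................####................................
290 ........................#####################......................... ......................#####################...........................
294 .....................#########################........................ .....................########################.........................
298 ...................###########################........................ .....................###########################......................
302 ................##############################........................ .....................##############################...................
306 .............##################################....................... ...
[... 681 characters left out ...]
#######################...................... ...................###################################################
330 ##############################################........................ .....................#################################################
334 ############################################.......................... ......................################################################
338 ###########################################........................... ........................##############################################
342 #########################################............................. ..........................############################################
```

The fingertips appear about 24 mm short of the reported TCP: at this height they pass just above the fins (tips near px row 286, in front of the fins). I'll open and go lower in small, force-checked steps.

Call:
servo_tool(moves=[{"dp":[0,-0.005,0],"rot":[0,0,0],"jaw":1},{"dp":[0,-0.005,0],"rot":[0,0,0],"jaw":1},{"dp":[0,-0.005,0],"rot":[0,0,0],"jaw":1},{"dp":[0,-0.005,0],"rot":[0,0,0],"jaw":1},{"dp":[0,-0.005,0],"rot":[0,0,0],"jaw":1},{"dp":[0,-0.005,0],"rot":[0,0,0],"jaw":1},{"dp":[0,-0.005,0],"rot":[0,0,0],"jaw":1},{"dp":[0,-0.005,0],"rot":[0,0,0],"jaw":1},{"dp":[0,-0.005,-0.015],"rot":[0,0,0],"jaw":1},{"dp":[0,-0.005,-0.03],"rot":[0,0,0],"jaw":1}])

```text
clock: 5.55
tool_pos: [0.5646, -0.0188, 0.0284]
eef_rot: [0.62, 0.785, 0.0, 0.0]
wrist_force: [0.6, -0.4, 0.2]
width: 0.978
gripper_force: 0.0
```

```bash
python3 - <<'E'
from h import *
s=bot.get_state();print(s['width'],s['tool_pos'],s['wrist_force'])
im=snap('wrist');g=cv2.cvtColor(im,cv2.COLOR_RGB2GRAY)
for r in range(270,346,5): print(r,''.join('#' if v<45 else '.' for v in g[r,190:250]),''.join('#' if v<45 else '.' for v in g[r,400:460]))
E
```

```text
0.9781295198635938 [ 0.56461238 -0.01875656  0.02840023] [ 0.61420837 -0.43028052  0.20422436]
270 ............................................................ ............................................................
275 ............................................................ ............................................................
280 ............................................####............ ............................................................
285 .....................####................................... ................................####........................
290 ...............#######################...................... ...................#######################..................
295 ............##########################...................... ..................###########################...............
300 ........###############################..................... ..................###############################...........
305 .....##################################..................... ..................##################################......
[... 310 characters left out ...]
......... ................############################################
325 ##########################################.................. ................############################################
330 ########################################................#... ..................##########################################
335 ######################################...................... ......######################################################
340 ##################################.......................... ......#..............#######################################
345 ............................................................ ............................................................
```

Call:
servo_tool(moves=[{"dp":[0,0,-0.01],"rot":[0,0,0],"jaw":1},{"dp":[0,0,-0.02],"rot":[0,0,0],"jaw":1},{"dp":[0,0,-0.03],"rot":[0,0,0],"jaw":1}])

```text
clock: 5.9
tool_pos: [0.5645, -0.0188, 0.0223]
eef_rot: [0.62, 0.785, -0.0, -0.0]
wrist_force: [-0.1, 0.2, 0.8]
width: 0.999
gripper_force: 0.0
```

No contact at 22 mm, below the board's surface level, so the offset is confirmed.

Call:
servo_tool(moves=[{"dp":[0,0,-0.015],"rot":[0,0,0],"jaw":1},{"dp":[0,0,-0.03],"rot":[0,0,0],"jaw":1},{"dp":[0,0,-0.045],"rot":[0,0,0],"jaw":1}])

```text
clock: 6.2
tool_pos: [0.5645, -0.0187, 0.0133]
eef_rot: [0.619, 0.785, -0.0, -0.0]
wrist_force: [0.4, -0.6, -0.7]
width: 1.001
gripper_force: 0.0
```

Call:
servo_tool(grip_force=20, moves=[{"dp":[0,0,0],"rot":[0,0,0],"jaw":0.3},{"dp":[0,0,0],"rot":[0,0,0],"jaw":0.3},{"dp":[0,0,0],"rot":[0,0,0],"jaw":0.3},{"dp":[0,0,0],"rot":[0,0,0],"jaw":0.3},{"dp":[0,0,0],"rot":[0,0,0],"jaw":0.3},{"dp":[0,0,0],"rot":[0,0,0],"jaw":0.3},{"dp":[0,0,0],"rot":[0,0,0],"jaw":0.3},{"dp":[0,0,0],"rot":[0,0,0],"jaw":0.3}])

```text
clock: 7.0
tool_pos: [0.5644, -0.0188, 0.0136]
eef_rot: [0.619, 0.785, -0.0, -0.0]
wrist_force: [-1.4, 0.4, 0.2]
width: 0.458
gripper_force: 20.0
```

Gripped (40 mm wide, 20 N). Next I lift it and carry it to the tray at about (0.503, -0.305).

Call:
servo_tool(moves=[{"dp":[0,0,0.05],"rot":[0,0,0],"jaw":0.3},{"dp":[0,0,0.15],"rot":[0,0,0],"jaw":0.3},{"dp":[0,0,0.3],"rot":[0,0,0],"jaw":0.3},{"dp":[0,0,0.45],"rot":[0,0,0],"jaw":0.3},{"dp":[-0.03,-0.15,0.45],"rot":[0,0,-0.1],"jaw":0.3},{"dp":[-0.08,-0.35,0.45],"rot":[0,0,-0.2],"jaw":0.3},{"dp":[-0.13,-0.55,0.45],"rot":[0,0,-0.3],"jaw":0.3},{"dp":[-0.18,-0.75,0.45],"rot":[0,0,-0.4],"jaw":0.3},{"dp":[-0.22,-0.9,0.45],"rot":[0,0,-0.5],"jaw":0.3},{"dp":[-0.24,-1,0.45],"rot":[0,0,-0.5],"jaw":0.3}])

```text
clock: 8.0
tool_pos: [0.5159, -0.2212, 0.1042]
eef_rot: [0.718, 0.696, -0.0, 0.0]
wrist_force: [0.1, 1.0, -1.6]
width: 0.458
gripper_force: 20.0
```

Call:
servo_tool(moves=[{"dp":[-0.02,-0.15,0],"rot":[0,0,0],"jaw":0.3},{"dp":[-0.06,-0.35,0],"rot":[0,0,0],"jaw":0.3},{"dp":[-0.07,-0.43,0],"rot":[0,0,0],"jaw":0.3},{"dp":[-0.07,-0.43,-0.1],"rot":[0,0,0],"jaw":0.3},{"dp":[-0.07,-0.43,-0.25],"rot":[0,0,0],"jaw":0.3},{"dp":[-0.07,-0.43,-0.35],"rot":[0,0,0],"jaw":0.3},{"dp":[-0.07,-0.43,-0.45],"rot":[0,0,0],"jaw":0.3},{"dp":[-0.07,-0.43,-0.52],"rot":[0,0,0],"jaw":0.3},{"dp":[-0.07,-0.43,-0.55],"rot":[0,0,0],"jaw":0.3},{"dp":[-0.07,-0.43,-0.55],"rot":[0,0,0],"jaw":0.3}])

```text
clock: 9.0
tool_pos: [0.5023, -0.3042, -0.007]
eef_rot: [0.717, 0.697, 0.0, -0.001]
wrist_force: [0.2, -0.3, -1.3]
width: 0.462
gripper_force: 20.0
```

```bash
python3 - <<'E'
from h import *
s=bot.get_state();print(s['clock'],s['width'],s['gripper_force'],s['tool_pos'],s['wrist_force'])
snap('top','top1.png');snap('scene','s3.png')
for c in('top','scene'):
  for n in('heatsink','tray'):
    for d in bot.cut_out(n,c): print(c,n,d['confidence'],d['bbox'])
  p=s['tool_pos'];print(c,[np.round(proj(c,[p[0],p[1],z])) for z in(.004,.04)])
E
```

```text
9.0 0.4624940105811314 19.999834299087524 [ 0.50233251 -0.30423408 -0.00696039] [ 0.17112098 -0.31627664 -1.30693523]
top heatsink 0.6 [481.1, 264.7, 486.8, 279.0]
top tray 0.88 [458.4, 232.3, 516.6, 299.6]
top [array([488., 268.]), array([494., 268.])]
scene heatsink 0.7 [196.8, 179.3, 209.6, 199.2]
scene heatsink 0.55 [226.1, 202.5, 372.5, 295.2]
scene tray 0.72 [160.8, 169.4, 242.5, 223.7]
scene [array([202., 192.]), array([200., 180.])]
```

Call:
servo_tool(moves=[{"dp":[0,0,-0.01],"rot":[0,0,0],"jaw":0.3},{"dp":[0,0,-0.02],"rot":[0,0,0],"jaw":0.3},{"dp":[0,0,-0.025],"rot":[0,0,0],"jaw":0.3},{"dp":[0,0,-0.025],"rot":[0,0,0],"jaw":0.3}])

```text
clock: 9.7
tool_pos: [0.5024, -0.3046, -0.0117]
eef_rot: [0.717, 0.697, -0.0, -0.0]
wrist_force: [0.6, 0.2, -0.9]
width: 0.457
gripper_force: 20.0
```

Call:
servo_tool(moves=[{"dp":[0,0,-0.005],"rot":[0,0,0],"jaw":0.3},{"dp":[0,0,-0.005],"rot":[0,0,0],"jaw":0.3}])

```text
clock: 9.9
tool_pos: [0.5026, -0.3048, -0.0124]
eef_rot: [0.717, 0.697, 0.0, 0.0]
wrist_force: [0.2, 0.2, 0.6]
width: 0.455
gripper_force: 20.0
```

Call:
servo_tool(moves=[{"dp":[0,0,-0.004],"rot":[0,0,0],"jaw":0.3},{"dp":[0,0,-0.004],"rot":[0,0,0],"jaw":0.3}])

```text
clock: 10.1
tool_pos: [0.5026, -0.3048, -0.0124]
eef_rot: [0.717, 0.697, -0.0, 0.0]
wrist_force: [-1.5, 0.4, 3.5]
width: 0.46
gripper_force: 20.0
```

Contact. I release to a moderate opening, wait, and rise.

Call:
servo_tool(moves=[{"dp":[0,0,0],"rot":[0,0,0],"jaw":0.75},{"dp":[0,0,0],"rot":[0,0,0],"jaw":0.75},{"dp":[0,0,0],"rot":[0,0,0],"jaw":0.75},{"dp":[0,0,0],"rot":[0,0,0],"jaw":0.75},{"dp":[0,0,0],"rot":[0,0,0],"jaw":0.75},{"dp":[0,0,0.05],"rot":[0,0,0],"jaw":0.75},{"dp":[0,0,0.2],"rot":[0,0,0],"jaw":0.75},{"dp":[0,0,0.45],"rot":[0,0,0],"jaw":0.75},{"dp":[0,0,0.7],"rot":[0,0,0],"jaw":0.75},{"dp":[0,0,1],"rot":[0,0,0],"jaw":0.75}])

```text
clock: 11.1
tool_pos: [0.5022, -0.3045, 0.1792]
eef_rot: [0.717, 0.697, 0.0, 0.0]
wrist_force: [1.4, -1.5, -0.3]
width: 0.752
gripper_force: 0.0
```

```bash
python3 - <<'E'
from h import *
s=bot.get_state();print(s['clock'],s['width'],s['tool_pos'],yaw(),s['joints'])
KT=wcam();im=snap('wrist','w4.png')
for n in('heatsink','tray'):
  for d in bot.cut_out(n,'wrist')[:2]:
    p=np.argwhere(d['pixels'])[:,::-1].astype(np.float32)
    w=np.array([wray(KT,*q,.03 if n=='heatsink' else .018)[:2] for q in p[::3]],np.float32)*1000
    print(n,d['confidence'],d['bbox'],cv2.minAreaRect(w))
top=snap('top','top2.png')
# chip: dark square
KT1=None
print('chip px guess',proj('top',[.5645,-.019,.03]))
for n in('dock','microscope'):
  for d in bot.cut_out(n,'top'): print(n,d['confidence'],d['bbox'])
E
```

```text
11.1 0.7517812075892655 [ 0.5022194  -0.30445144  0.17922084] -1.5576968817003292 [-7.35119844e-01  5.01823274e-01  1.55215295e+00 -1.55047600e-06
  1.08755927e+00 -7.07932183e-01]
heatsink 0.9 [300.4, 185.7, 348.5, 233.4] ((503.270263671875, -300.8404846191406), (41.94281768798828, 40.261844635009766), 87.41251373291016)
tray 0.58 [234.7, 133.0, 408.6, 286.7] ((504.5299987792969, -306.66790771484375), (151.63771057128906, 132.6119384765625), 2.360175132751465)
chip px guess [357.53788904 238.95270167]
dock 0.82 [179.4, 229.2, 213.8, 267.7]
microscope 0.79 [186.9, 190.5, 208.1, 207.3]
microscope 0.78 [113.3, 275.9, 164.7, 305.1]
microscope 0.77 [168.8, 237.7, 202.0, 256.8]
```

The heatsink lies flat, centred in the tray. Next I look at the bared chip from above the board.

Call:
servo_tool(moves=[{"dp":[0.15,0.7,0.1],"rot":[0,0,0],"jaw":1},{"dp":[0.15,0.7,0.1],"rot":[0,0,0],"jaw":1},{"dp":[0.15,0.7,0.1],"rot":[0,0,0],"jaw":1},{"dp":[0.31,1,0.1],"rot":[0,0,0.3],"jaw":1},{"dp":[0.31,1,0.1],"rot":[0,0,0.3],"jaw":1},{"dp":[0.31,1,0.1],"rot":[0,0,0.3],"jaw":1}])

```text
clock: 12.0
tool_pos: [0.5641, -0.1015, 0.1946]
eef_rot: [0.658, 0.753, -0.0, -0.002]
wrist_force: [0.6, -0.4, 0.7]
width: 0.996
gripper_force: 0.0
```

Call:
servo_tool(moves=[{"dp":[0,0.43,0],"rot":[0,0,0],"jaw":1},{"dp":[0,0.43,0],"rot":[0,0,0],"jaw":1},{"dp":[0,0.43,0],"rot":[0,0,0],"jaw":1},{"dp":[0,0.43,0],"rot":[0,0,0],"jaw":1},{"dp":[0,0.43,0],"rot":[0,0,0],"jaw":1}])

```text
clock: 12.5
tool_pos: [0.5642, -0.0203, 0.1959]
eef_rot: [0.66, 0.751, -0.001, -0.0]
wrist_force: [0.4, -0.2, 0.8]
width: 0.997
gripper_force: 0.0
```

```bash
python3 - <<'E'
from h import *
s=bot.get_state();print(s['clock'],s['tool_pos'],yaw())
KT=wcam();np.savez('kt5.npz',K=KT[0],T=KT[1]);im=snap('wrist','w5.png')
u,v=wproj(KT,[.5645,-.019,.03]);print(u,v)
u,v=int(u),int(v);bgr=im[:,:,::-1];hsv=cv2.cvtColor(im,cv2.COLOR_RGB2HSV)
c=bgr[v-45:v+45,u-45:u+45];cv2.imwrite('pics/chip.png',cv2.resize(c,None,fx=6,fy=6,interpolation=2))
for thr in(40,50,60):
    m=(im.max(2)<thr).astype(np.uint8);n,l,st,cc=cv2.connectedComponentsWithStats(m)
    for i in range(1,n):
        if 200<st[i,4]<3000 and abs(cc[i,0]-u)<30 and abs(cc[i,1]-v)<30:
            p=np.argwhere(l==i)[:,::-1]
            w=np.array([wray(KT,*q,.03)[:2] for q in p],np.float32)*1000
            print(thr,st[i],cc[i],cv2.minAreaRect(w),wray(KT,*cc[i],.03))
E
```

```text
12.5 [ 0.56420678 -0.02027006  0.19593936] 7.356739363018744
322.9786349848333 208.79233812435572
40 [309 194  31  21 404] [323.25       202.03465347] ((564.8408203125, -14.53613567352295), (27.10902214050293, 18.532350540161133), 7.362917423248291) [ 0.56394234 -0.01274496  0.03      ]
50 [309 194  31  22 488] [323.45081967 202.44467213] ((564.9052124023438, -15.002767562866211), (27.365711212158203, 19.47440528869629), 7.362900257110596) [ 0.5641715  -0.01309732  0.03      ]
60 [309 193  31  30 872] [324.02293578 207.63417431] ((565.2669067382812, -17.842262268066406), (27.376127243041992, 27.02204704284668), 7.36257791519165) [ 0.56530538 -0.0178067   0.03      ]
```

View pics/chip.png

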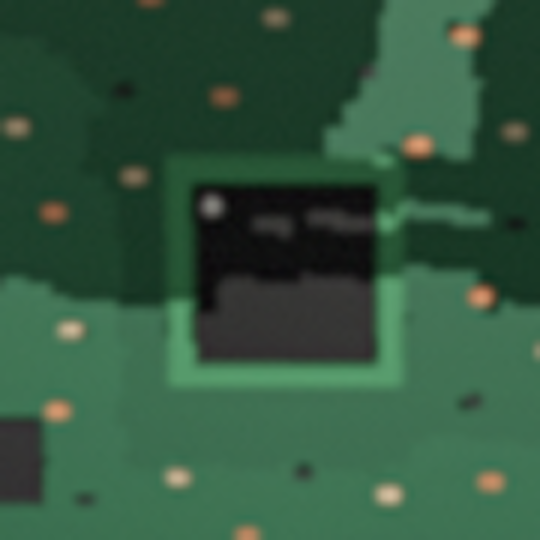

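The chip crop shows the black chip on its green carrier, centred at full-image px (324,208), which gives about (0.565, -0.018). Now to the dock, keeping the same yaw.

Call:
servo_tool(moves=[{"dp":[-0.04,0.9,0.17],"rot":[0,0,0],"jaw":1},{"dp":[-0.04,0.9,0.17],"rot":[0,0,0],"jaw":1},{"dp":[-0.04,0.9,0.17],"rot":[0,0,0],"jaw":1},{"dp":[-0.04,0.9,0.17],"rot":[0,0,0],"jaw":1},{"dp":[-0.04,0.9,0.17],"rot":[0,0,0],"jaw":1}])

```text
clock: 13.05
tool_pos: [0.5571, 0.1639, 0.2317]
eef_rot: [0.659, 0.753, 0.001, 0.0]
wrist_force: [-0.6, -0.7, 0.6]
width: 1.003
gripper_force: 0.0
```

Call:
servo_tool(moves=[{"dp":[-0.05,0.85,0],"rot":[0,0,0],"jaw":1},{"dp":[-0.05,0.85,0],"rot":[0,0,0],"jaw":1},{"dp":[-0.05,0.85,0],"rot":[0,0,0],"jaw":1},{"dp":[-0.05,0.85,0],"rot":[0,0,0],"jaw":1},{"dp":[-0.05,0.85,0],"rot":[0,0,0],"jaw":1},{"dp":[-0.05,0.85,0],"rot":[0,0,0],"jaw":1}])

```text
clock: 13.65
tool_pos: [0.5471, 0.3294, 0.23]
eef_rot: [0.66, 0.751, -0.001, 0.0]
wrist_force: [0.0, -0.4, 0.4]
width: 1.001
gripper_force: 0.0
```

```bash
python3 - <<'E'
from h import *
s=bot.get_state();print(s['clock'],s['tool_pos'],yaw())
KT=wcam();np.savez('kt6.npz',K=KT[0],T=KT[1]);im=snap('wrist','w6.png')
for n in('microscope','dock'):
  for d in bot.cut_out(n,'wrist'): print(n,d['confidence'],d['bbox'],int(d['pixels'].sum()))
g=cv2.GaussianBlur(cv2.cvtColor(im,cv2.COLOR_RGB2GRAY),(3,3),0)
h=cv2.HoughCircles(g,cv2.HOUGH_GRADIENT,1,8,param1=80,param2=18,minRadius=20,maxRadius=80)
if h is not None: print(np.round(h[0][:10]))
hsv=cv2.cvtColor(im,cv2.COLOR_RGB2HSV)
print('pred top',wproj(KT,[.546,.334,.143]),'floor',wproj(KT,[.546,.334,.008]))
cv2.imwrite('pics/w6c.png',cv2.resize(im[60:300,180:480][:,:,::-1],None,fx=2.4,fy=2.4,interpolation=2))
E
```

```text
13.65 [0.54706576 0.32941924 0.23004572] 7.386073395699803
microscope 0.72 [300.3, 178.7, 345.4, 248.2] 2539
microscope 0.62 [144.6, 44.0, 260.9, 124.3] 7295
microscope 0.56 [408.2, 208.5, 452.7, 255.1] 1190
dock 0.59 [286.8, 154.5, 363.6, 219.4] 2822
[[322. 192.  38.]
 [176.  86.  42.]
 [184.  82.  39.]
 [164. 372.  68.]
 [484. 372.  67.]
 [210.  92.  35.]
 [498. 368.  52.]
 [230.  96.  30.]
 [222.  92.  33.]
 [198. 108.  55.]]
pred top [321.41049584 229.05624687] floor [322.10450547 192.99003373]
```

View pics/w6c.png

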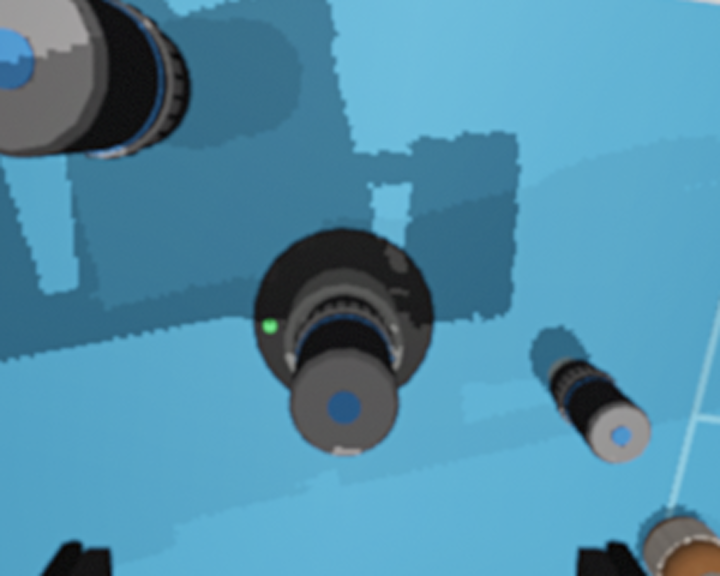

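The dock view (full-image px) shows the scope cap at (323,229) and the dock foot at (323,192.5), so the scope is at about (0.547, 0.334). The large scope at upper left and the small one at (438,240) are clear of the gripper. I descend and grip.

Call:
servo_tool(moves=[{"dp":[0,0.023,-0.15],"rot":[0,0,0],"jaw":1},{"dp":[0,0.023,-0.35],"rot":[0,0,0],"jaw":1},{"dp":[0,0.023,-0.5],"rot":[0,0,0],"jaw":1},{"dp":[0,0.023,-0.62],"rot":[0,0,0],"jaw":1},{"dp":[0,0.023,-0.72],"rot":[0,0,0],"jaw":1},{"dp":[0,0.023,-0.795],"rot":[0,0,0],"jaw":1},{"dp":[0,0.023,-0.795],"rot":[0,0,0],"jaw":1}])

```text
clock: 14.5
tool_pos: [0.5454, 0.3341, 0.0696]
eef_rot: [0.66, 0.751, -0.002, -0.001]
wrist_force: [-0.2, -0.4, -0.1]
width: 1.001
gripper_force: 0.0
```

Call:
servo_tool(grip_force=25, moves=[{"dp":[0,0,0],"rot":[0,0,0],"jaw":0.2},{"dp":[0,0,0],"rot":[0,0,0],"jaw":0.2},{"dp":[0,0,0],"rot":[0,0,0],"jaw":0.2},{"dp":[0,0,0],"rot":[0,0,0],"jaw":0.2},{"dp":[0,0,0],"rot":[0,0,0],"jaw":0.2},{"dp":[0,0,0],"rot":[0,0,0],"jaw":0.2},{"dp":[0,0,0],"rot":[0,0,0],"jaw":0.2},{"dp":[0,0,0],"rot":[0,0,0],"jaw":0.2},{"dp":[0,0,0],"rot":[0,0,0],"jaw":0.2},{"dp":[0,0,0],"rot":[0,0,0],"jaw":0.2}])

```text
clock: 15.5
tool_pos: [0.5465, 0.3359, 0.0718]
eef_rot: [0.66, 0.752, -0.0, -0.0]
wrist_force: [-1.2, 0.4, 0.8]
width: 0.39
gripper_force: 25.0
```

Gripped at the barrel's diameter (33.9 mm). I lift straight up.

```bash
python3 - <<'E'
from h import *
p=[]
for k in range(4): bot.camera('top'); s=bot.get_state(); p.append(s['tool_pos'])
print(np.mean(p,0),np.std(p,0),yaw(),s['clock'])
E
```

```text
[0.54651001 0.33587065 0.07175909] [2.05633006e-05 1.29560475e-05 1.48022455e-05] 7.442620667604948 15.7
```

Call:
servo_tool(moves=[{"dp":[0,0,0.05],"rot":[0,0,0],"jaw":0.2},{"dp":[0,0,0.12],"rot":[0,0,0],"jaw":0.2},{"dp":[0,0,0.2],"rot":[0,0,0],"jaw":0.2},{"dp":[0,0,0.3],"rot":[0,0,0],"jaw":0.2},{"dp":[0,0,0.4],"rot":[0,0,0],"jaw":0.2},{"dp":[0,0,0.5],"rot":[0,0,0],"jaw":0.2},{"dp":[0,0,0.55],"rot":[0,0,0],"jaw":0.2},{"dp":[0,0,0.55],"rot":[0,0,0],"jaw":0.2}])

```text
clock: 16.5
tool_pos: [0.5479, 0.3364, 0.1843]
eef_rot: [0.66, 0.752, 0.002, 0.001]
wrist_force: [-0.3, -0.0, -1.3]
width: 0.385
gripper_force: 25.0
```

```bash
python3 - <<'E'
from h import *
p=[];fz=[]
for k in range(4): snap('scene','s7.png'); s=bot.get_state(); p.append(s['tool_pos']);fz.append(s['wrist_force'])
t=np.mean(p,0);print(t,np.mean(fz,0),yaw(),s['clock'],s['width'],s['gripper_force'])
for d in bot.cut_out('microscope','scene'): print(d['confidence'],d['bbox'])
for z in (.0595,-.0715): print(proj('scene',[t[0],t[1],t[2]-z]))
snap('top')
for d in bot.cut_out('microscope','top'): print(d['confidence'],d['bbox'])
E
```

```text
[0.54612242 0.33563949 0.18144875] [-0.11406561  0.18336584 -1.36497142] 7.442508143514457 16.7 0.3815448300244814 24.995604504074436
0.74 [512.6, 221.2, 561.3, 298.3]
0.71 [440.1, 315.9, 464.5, 352.9]
[484.00796168 268.62298116]
[505.28495983 213.96762616]
0.79 [155.9, 232.1, 185.3, 256.0]
0.64 [184.4, 191.4, 204.4, 206.5]
```

Call:
servo_tool(moves=[{"dp":[0.005,-0.05,0],"rot":[0,0,0],"jaw":0.2},{"dp":[0.01,-0.13,0],"rot":[0,0,0],"jaw":0.2},{"dp":[0.015,-0.23,0],"rot":[0,0,0],"jaw":0.2},{"dp":[0.02,-0.35,0],"rot":[0,0,0],"jaw":0.2},{"dp":[0.03,-0.47,0],"rot":[0,0,0],"jaw":0.2},{"dp":[0.035,-0.59,0],"rot":[0,0,0],"jaw":0.2},{"dp":[0.04,-0.7,0],"rot":[0,0,0],"jaw":0.2},{"dp":[0.045,-0.8,0],"rot":[0,0,0],"jaw":0.2},{"dp":[0.05,-0.9,0],"rot":[0,0,0],"jaw":0.2}])

```text
clock: 17.75
tool_pos: [0.5563, 0.1535, 0.1818]
eef_rot: [0.66, 0.751, -0.0, 0.0]
wrist_force: [0.8, 0.1, -1.4]
width: 0.384
gripper_force: 25.0
```

Call:
servo_tool(moves=[{"dp":[0.005,-0.1,0],"rot":[0,0,0],"jaw":0.2},{"dp":[0.01,-0.2,0],"rot":[0,0,0],"jaw":0.2},{"dp":[0.015,-0.32,0],"rot":[0,0,0],"jaw":0.2},{"dp":[0.02,-0.44,0],"rot":[0,0,0],"jaw":0.2},{"dp":[0.03,-0.56,0],"rot":[0,0,0],"jaw":0.2},{"dp":[0.035,-0.67,0],"rot":[0,0,0],"jaw":0.2},{"dp":[0.04,-0.76,0],"rot":[0,0,0],"jaw":0.2},{"dp":[0.043,-0.82,0],"rot":[0,0,0],"jaw":0.2},{"dp":[0.043,-0.86,0],"rot":[0,0,0],"jaw":0.2},{"dp":[0.043,-0.86,0],"rot":[0,0,0],"jaw":0.2}])

```text
clock: 18.75
tool_pos: [0.565, -0.0173, 0.1818]
eef_rot: [0.66, 0.751, -0.0, 0.0]
wrist_force: [0.7, 0.1, -1.4]
width: 0.392
gripper_force: 25.0
```

```bash
cat > m.py <<'E'
from h import *
def run():
    p=[]
    for k in range(3): bot.camera('top'); s=bot.get_state(); p.append(s['tool_pos'])
    t=np.mean(p[1:],0);print('TCP',np.round(t,4),yaw(),s['clock'],s['width'],s['gripper_force'],s['wrist_force'],np.abs(s['dq']).max())
    n=t+[.0,-.0016,-.0595]
    for c in('scene','top'):
        snap(c,'m_%s_%d.png'%(c,int(s['clock']*100)))
        A=proj(c,n);B=proj(c,n+[0,0,.08]);print(c,'pred nose',A,'mid',B)
        for d in bot.cut_out('microscope',c):
            l,tp,r,b=d['bbox']
            print(c,round(d['confidence'],2),d['bbox'])
            if l-20<A[0]<r+20 and tp-20<A[1]<b+20:
                P=d['pixels']
                for row in range(int(tp),int(b)+1,4):
                    x=np.flatnonzero(P[row])
                    if len(x):
                        print(row,x.min(),x.max(),(x.min()+x.max())/2, 'axis',round(A[0]+(row-A[1])*(B[0]-A[0])/(B[1]-A[1]),1))
run()
E
python3 m.py
```

```text
TCP [ 0.5649 -0.0157  0.1817] 7.467948189537629 18.9 0.3837084408572819 24.995686837937683 [ 0.10205074  0.29462731 -0.94497676] 0.009462996014044593
scene pred nose [299.05354624 210.82550373] mid [298.89728053 178.47565931]
scene 0.95 [290.1, 168.9, 312.9, 214.5]
168 306 308 307.0 axis 298.8
172 306 307 306.5 axis 298.9
176 306 308 307.0 axis 298.9
180 304 308 306.0 axis 298.9
184 303 308 305.5 axis 298.9
188 289 309 299.0 axis 298.9
192 290 308 299.0 axis 299.0
196 290 308 299.0 axis 299.0
200 290 307 298.5 axis 299.0
204 292 306 299.0 axis 299.0
208 294 304 299.0 axis 299.0
212 295 304 299.5 axis 299.1
scene 0.85 [440.3, 315.9, 460.1, 352.3]
scene 0.8 [512.8, 220.7, 562.7, 297.7]
scene 0.37 [188.7, 176.3, 210.7, 201.0]
top pred nose [359.43848101 235.43705182] mid [362.253166   231.95379236]
top 0.68 [113.7, 278.0, 163.7, 306.6]
top 0.58 [186.4, 189.4, 208.7, 204.9]
top 0.53 [307.3, 119.3, 388.6, 169.0]
```

```bash
python3 - <<'E'
from h import *
for c,f,hyp in(('scene','s7.png',1),('top','top2.png',1),('scene','s3.png',1)):
    im=cv2.imread('pics/'+f);u,v=proj(c,[.5654,-.0182,.03]);print(c,u,v)
    q=cv2.resize(im[int(v)-14:int(v)+15,int(u)-18:int(u)+19],None,fx=4,fy=4,interpolation=2)
    for thr in(50,60,70):
        n,l,st,cc=cv2.connectedComponentsWithStats((q.max(2)<thr).astype(np.uint8))
        for i in range(1,n):
            if 600<st[i,4]<9000:
                b=st[i];print(thr,'bbox centre',int(u)-18+(b[0]+b[2]/2)/4-.5,int(v)-14+(b[1]+b[3]/2)/4-.5,b[2]/4,b[3]/4,'cent',int(u)-18+cc[i,0]/4-.4,int(v)-14+cc[i,1]/4-.4)
    R=14e-3;a=np.radians(7.4)
    print('pred corners',[np.round(proj(c,[.5654+R*(x*np.cos(a)-y*np.sin(a)),-.0182+R*(x*np.sin(a)+y*np.cos(a)),.03]),1) for x,y in((-1,-1),(1,-1),(1,1),(-1,1))])
E
```

```text
scene 298.70668805362584 243.77504052997608
50 bbox centre 298.75 244.625 17.0 13.25 cent 298.69826775021386 244.60534644995724
pred corners [array([294.7, 237.4]), array([289.9, 246.8]), array([302.8, 250.2]), array([307.5, 240.8])]
top 357.16367639027436 238.53389535549465
50 bbox centre 356.5 239.375 14.0 13.25 cent 356.5167358803987 239.15512873754153
60 bbox centre 356.625 239.375 14.25 13.75 cent 356.51321044546853 239.26388248847925
70 bbox centre 344.125 238.0 11.25 29.0 cent 343.2900680272109 239.1643537414966
70 bbox centre 356.625 239.375 14.75 14.25 cent 356.51927083333334 239.33670977011494
70 bbox centre 361.125 250.0 18.25 5.0 cent 361.3743190661479 250.2909046692607
pred corners [array([364.5, 244.2]), array([362.8, 231.3]), array([349.8, 232.9]), array([351.5, 245.8])]
scene 298.70668805362584 243.77504052997608
50 bbox centre 298.75 244.5 17.0 13.5 cent 298.7203054065209 244.53995047461822
pred corners [array([294.7, 237.4]), array([289.9, 246.8]), array([302.8, 250.2]), array([307.5, 240.8])]
```

All cameras agree on the chip and the nose. I descend slowly to the hover height.

Call:
servo_tool(moves=[{"dp":[0,-0.005,-0.05],"rot":[0,0,0],"jaw":0.2},{"dp":[0,-0.005,-0.12],"rot":[0,0,0],"jaw":0.2},{"dp":[0,-0.005,-0.2],"rot":[0,0,0],"jaw":0.2},{"dp":[0,-0.005,-0.27],"rot":[0,0,0],"jaw":0.2},{"dp":[0,-0.005,-0.32],"rot":[0,0,0],"jaw":0.2},{"dp":[0,-0.005,-0.36],"rot":[0,0,0],"jaw":0.2},{"dp":[0,-0.005,-0.385],"rot":[0,0,0],"jaw":0.2},{"dp":[0,-0.005,-0.4],"rot":[0,0,0],"jaw":0.2},{"dp":[0,-0.005,-0.4],"rot":[0,0,0],"jaw":0.2},{"dp":[0,-0.005,-0.4],"rot":[0,0,0],"jaw":0.2}])

```text
clock: 20.1
tool_pos: [0.5656, -0.0172, 0.1022]
eef_rot: [0.66, 0.752, 0.0, 0.0]
wrist_force: [-1.1, 0.0, -1.5]
width: 0.385
gripper_force: 25.0
```

```bash
python3 m.py; python3 - <<'E'
from h import *
KT=wcam();snap('scene')
for d in bot.cut_out('heatsink','scene')[:3]: print(d['confidence'],d['bbox'])
E
```

```text
TCP [ 0.5655 -0.0172  0.1023] 7.441721156033642 20.25 0.3888997868286355 24.995733893592842 [-0.30556476 -0.81184744 -2.26957809] 0.0017967468587545472
scene pred nose [298.36649241 239.40486248] mid [298.17943139 210.57317273]
scene 0.85 [288.5, 200.1, 308.5, 240.6]
204 304 307 305.5 axis 298.1
208 302 307 304.5 axis 298.2
212 302 307 304.5 axis 298.2
216 302 308 305.0 axis 298.2
220 289 307 298.0 axis 298.2
224 290 307 298.5 axis 298.3
228 290 307 298.5 axis 298.3
232 290 306 298.0 axis 298.3
236 292 305 298.5 axis 298.3
240 293 304 298.5 axis 298.4
scene 0.85 [437.4, 315.7, 459.0, 350.7]
scene 0.73 [510.3, 220.9, 562.7, 297.6]
top pred nose [357.81692321 238.03946497] mid [360.24813624 235.08246956]
top 0.78 [188.9, 191.2, 205.6, 209.0]
top 0.76 [114.3, 278.2, 163.5, 302.7]
0.91 [188.6, 178.3, 215.4, 202.4]
```

```bash
ls pics/m_scene*; python3 - <<'E'
from h import *
import glob
F=sorted(glob.glob('pics/m_scene*'));b=cv2.imread('pics/s7.png')
for f,r0 in zip(F[-2:],(196,224)):
    a=cv2.imread(f);print(f)
    for r in range(r0,r0+32): print(r,a[r,296:302].mean(0).round().astype(int),b[r,296:302].mean(0).round().astype(int), 'diffcols',np.flatnonzero(np.abs(a[r,270:330].astype(int)-b[r,270:330]).sum(1)>40)[[0,-1]]+270 if (np.abs(a[r,270:330].astype(int)-b[r,270:330]).sum(1)>40).any() else '')
E
```

```text
pics/m_scene_1889.png
pics/m_scene_2025.png
pics/m_scene_1889.png
196 [33 33 34] [170 123  30] diffcols [290 308]
197 [30 31 31] [170 123  30] diffcols [290 308]
198 [22 19 22] [170 123  31] diffcols [290 308]
199 [11 11 11] [170 124  32] diffcols [290 308]
200 [6 6 8] [170 123  30] diffcols [290 308]
201 [13 14 10] [169 122  30] diffcols [290 308]
202 [12 11 11] [170 123  31] diffcols [290 308]
203 [12 11 10] [170 122  28] diffcols [290 307]
204 [ 9  7 10] [169 122  30] diffcols [291 307]
205 [7 7 6] [170 123  31] diffcols [292 306]
206 [15 16 15] [170 122  29] diffcols [292 306]
207 [66 70 73] [169 121  27] diffcols [292 306]
208 [87 89 88] [170 122  30] diffcols [292 305]
209 [98 91 74] [169 122  28] diffcols [293 305]
210 [102  92  64] [170 123  29] diffcols [293 305]
211 [102  91  65] [169 122  29] diffcols [293 305]
212 [103  91  65] [169 122  28] diffcols [293 305]
213 [102  90  64] [170 122  30] diffcols [294 305]
214 [99 90 64] [158 116  27] diffcols [294 304]
215 [83 82 58] [110  92  23] diffcols [297 303]
216 [62 70 48] [58 67 29] diffcols [298 302]
217 [59 68 54] [58 67 5
[... 1209 characters left out ...]
15 18 11] diffcols [293 328]
241 [58 60 59] [14 14  9] diffcols [293 327]
242 [57 58 57] [12 11 10] diffcols [293 327]
243 [57 58 58] [12  9  8] diffcols [294 327]
244 [40 40 40] [12  8  8] diffcols [295 326]
245 [14 13 13] [16 12 13] diffcols [306 327]
246 [9 4 5] [18 14 12] diffcols [281 325]
247 [12 12  6] [14 12 10] diffcols [298 325]
248 [13 10  7] [20 18 12] diffcols [290 324]
249 [16 13  8] [17 15 12] diffcols [290 320]
250 [20 25  7] [30 45 16] diffcols [290 329]
251 [25 41 10] [44 75 23] diffcols [291 329]
252 [30 44 16] [39 68 16] diffcols [288 328]
253 [28 38 11] [41 61 21] diffcols [288 329]
254 [30 36 14] [42 60 19] diffcols [289 320]
255 [30 35 10] [43 60 19] diffcols [282 317]
```

Nose is about 13 mm above the chip; small final trim, then hold.

Call:
servo_tool(moves=[{"dp":[-0.003,0.003,-0.005],"rot":[0,0,0],"jaw":0.2},{"dp":[-0.003,0.003,-0.01],"rot":[0,0,0],"jaw":0.2},{"dp":[-0.003,0.003,-0.012],"rot":[0,0,0],"jaw":0.2},{"dp":[-0.003,0.003,-0.012],"rot":[0,0,0],"jaw":0.2},{"dp":[-0.003,0.003,-0.012],"rot":[0,0,0],"jaw":0.2},{"dp":[-0.003,0.003,-0.012],"rot":[0,0,0],"jaw":0.2},{"dp":[-0.003,0.003,-0.012],"rot":[0,0,0],"jaw":0.2},{"dp":[-0.003,0.003,-0.012],"rot":[0,0,0],"jaw":0.2}])

```text
clock: 21.35
tool_pos: [0.5646, -0.0166, 0.0994]
eef_rot: [0.66, 0.752, 0.0, 0.0]
wrist_force: [-0.5, 0.0, -2.2]
width: 0.388
gripper_force: 25.0
```

```bash
python3 - <<'E'
from h import *
s=bot.get_state();print(s['clock'],s['tool_pos'],s['wrist_force'],s['gripper_force'],np.abs(s['dq']).max())
if np.abs(s['dq']).max()<.02 and s['gripper_force']>10 and .095<s['tool_pos'][2]<.105: print(bot.sign_off())
E
```

```text
21.35 [ 0.5645903  -0.01656407  0.09937747] [-0.53333565  0.02737299 -2.15479226] 24.99560010881396 0.0009290147143471048
the job is handed in; nothing more can be done
None
```

I handed the job in at 21.35 s: the heatsink was lying fins up in the tray, and by my camera and pose estimates the microscope was held upright and still, its nose centred about 1 cm above the bared chip; no verdict was returned.

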